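Drop the stone inlay into the carved panel

ROBOT

A 6-joint arm with a two-finger parallel gripper is mounted at the origin on the work surface. World frame = base frame: x ahead of the robot, y to its left, z up, the work surface at z = 0. Lengths are in m, angles in rad, forces in N, time in s.
With the tool pointing down it reaches from about 0.35 to 0.725 m from the base axis. Payload 4.3 kg.
Tool frame: the origin (TCP) lies midway between the tips of the shut fingers; the grasp point (between the pads) lies 19 mm behind it (robot.grip_point_offset is the distance from the TCP to the grasp point, in m); z points along the fingers, y is the direction in which the jaws open and shut (so a half turn about z gives the same grasp; the last joint's range is limited). The gripper opens to 85 mm and grips with 20 to 120 N. Pads are 22 mm wide; open, the fingers measure 114 mm over their backs; the gripper's body (76 mm by 85 mm) begins 54 mm behind the grasp point. The pads swing forward as they close: fully open they stand 13 mm farther back than shut.
Start: joints at [-0.11, 0.377, 0.081, 1.274, 0, 1.46], TCP at [0.575, 0, 0.231] pointing down, gripper open.
Joint ranges: [-2.72, 2.72], [-0.84, 1.66], [-1.02, 1.22], [-1.77, 2.12], [-1.37, 1.28], [-3.14, 3.14]. Speed limits (rad/s): [2.57, 2.57, 3.14, 3.14, 3.14, 3.14].

INTERFACE

Orientations are given as a unit quaternion [x, y, z, w].
In Python, from plant import robot, cams gives the robot as it stands.
- The arm moves only by the tool step_arm, never from a script. Its argument "series" is a list that holds one entry, the list of rows, each a list of 7 numbers: the finger opening in cm, from 0 to 8.54, then the shift along the tool's x, y, z in cm, then the turn, a rotation vector about the tool's x, y, z in degrees. A call has 1 to 8 rows; each row is the pose to reach, as a shift and turn from the pose commanded when the call began, along the tool's axes at that moment; what a row does not reach only later rows make up. A row lasts 1/8 s, in which the tool goes at most 62.5 mm and 10.7 degrees, less where a joint would pass 70% of its speed; a pose out of reach is approached as far as the arm can. A call with a gripper value outside its range is refused whole. The fingers move at their own pace and stop on an object; "force" is the grip in N (left out, the last holds). Time passes only in rows, so rows that repeat a pose let the fingers close. It gives the time, the measured TCP pose, the force and the opening at its end, in the units of the state.
- robot.read_state(): the state, without advancing time (a new reading comes with each control period).
- cams.snapshot(name): name is "scene" or "side" or "wrist"; returns the picture (420x560x3 uint8, red, green, blue); there is no depth.
- cams.camera_params(name): a dict with "fx", "fy", "cx", "cy" (pixels), "k1" (the pictures are not rectified: a ray, as slopes to the right and down, at radius r is drawn at 1 + k1 r^2 times it, then the intrinsics apply), "pose" (4x4, takes a point from camera to world coordinates). Camera axes: x right, y down, z forward; pixel columns grow to the right and rows downward; lengths in m; the calibration is good to about 2 mm. A picture is of the moment at which its call begins: read the wrist's pose just before it. camera_params takes no time and is no camera call; for the wrist camera it gives the pose at the moment of the call.
- robot.finish_job(): hands the job in, once; it reports no verdict.
The state is a dict: "t": time; "joints": joint angles; "joint_velocities": joint speeds; "tau": joint torques, N m; "tcp_pos": TCP position; "ee_rot": TCP orientation; "force": force on the tool from outside, world axes, zero at the start; "wrist_torque": the same for the moment, N m; "width": finger opening in m.
Only numpy, scipy, OpenCV 4.12 (cv2) and the standard library are available. Lean on these libraries where they do the work, as an engineer would, in place of code of your own. Each camera call takes 0.05 s, during which the arm holds its last target.

TASK

Dry-fit the inlay: with your fingertips push the loose dark green stone disc over the top of the sandstone panel until it drops into the round recess, then press gently down on the middle of its face so that it is bedded level, and take your hand away. Only slide the disc - do not pick it up or tip it on edge, the stone is brittle - and leave the rubbing brick and the other tools where they lie.

Things in the scene. Friction and masses are not known exactly. Their poses are not given: they have to be found in the camera images.
- panel: sandstone panel, 200 mm (its x) x 300 mm (its y) x 35 mm thick, lying flat and fast on the bench; origin at the centre of its underside, z up. Its flat top (z = 35 mm) has a sun carved round the recess and a border line: shallow cuts that do not hinder sliding.
- recess (a point): centre of the mouth of the only recess in the panel, at the panel's centre and level with its top: round, 58.5 mm wide, 10 mm deep, upright wall, flat floor; axes as the panel's
- inlay_center (a point): centre (half-way up) of the loose dark green stone disc, 56 mm in diameter, 12 mm thick, about 80 g, same both faces; z is its axis. It starts lying flat on the panel's top, 80 to 110 mm from the recess's centre towards one or the other end (either y side) of the panel, so its centre starts 6 mm above the panel's top. Lying in the recess its centre is 4 mm below the panel's top and its face stands 2 mm proud.
- rubbing_brick: loose dark red-brown abrasive rubbing brick, 30 x 60 x 22 mm high, about 90 g, lying on the panel's top towards the other end from the disc; origin at the centre of its underside. Not to be moved.
- chisel: loose stone chisel lying on the bench, wooden handle with a yellow band, 233 mm long; origin at the handle's end, tool along +x, 28 mm high. Not to be moved.
- rasp: loose flat rasp with a pale wooden handle, 286 mm long; origin at the handle's end, tool along +x, 26 mm high. Not to be moved.
- riffler: loose double-ended steel riffler file, 185 mm long along x, 7 mm high; origin under its middle. Not to be moved.
- dust_brush: loose flat brush with a cream handle and black bristles, 198 mm long along x, 48 mm wide, 14 mm high; origin under its middle. Not to be moved.
- dummy_mallet: loose round steel-headed carver's mallet standing on its head, 66 mm in diameter, 180 mm tall, wooden handle up; origin at the centre of its underside. Not to be moved.
- pine_offcut: loose pine block 80 x 130 x 45 mm high; origin at the centre of its underside. Not to be moved.

How it is judged:
On the way:
1. the disc, lying in the recess, is pressed with the fingertips (over 2 N) on the middle of its face (grasp point within 20 mm of its axis) (horizontal distance between inlay_center and recess below 0.004 m and z of inlay_center in the frame of recess below -0.0015 m and horizontal distance between the grasp point and inlay_center below 0.02 m and contact force between the fingers and inlay above 2 N), for 0.15 s.
At the end, for the whole second after the job is handed in: the disc lies at rest in the recess: centre within 4 mm of the recess's axis, sunk to within 1.5 mm of its bed, level within 0.05 rad; it was pressed there with the fingertips, which are now clear of it (horizontal distance between inlay_center and recess below 0.004 m and z of inlay_center in the frame of recess below -0.0025 m and angle between inlay_center's own z axis and vertical below 0.05 rad and linear speed of inlay below 0.01 m/s); the robot touches nothing.
It fails at once if the disc is lifted more than 8 mm off the panel's top (z of inlay_center in the frame of recess above 0.014 m).
It fails at once if the disc is tipped by more than 0.5 rad (angle between inlay_center's own z axis and vertical above 0.5 rad).
It fails at once if the brittle disc is pushed or pressed hard (over 45 N) (contact force between the fingers and inlay above 45 N).
It fails at once if the rubbing brick is shifted by more than 20 mm (distance of rubbing_brick from where it was at the start of the episode above 0.02 m).
It fails at once if a tool or the pine block is shifted by more than 30 mm (distance of any of chisel, rasp, riffler, dust_brush, dummy_mallet, pine_offcut from where it was at the start of the episode above 0.03 m).
It also fails if it takes over 38 s, if anything falls off the work surface, if the arm or the gripper's body presses on something with over 40 N, if the wrist force passes 120 N, or if a joint passes its speed limit or range.

## Working session

There is one attempt and no reset: what is moved stays moved. The work goes in short steps, Python scripts to look and compute and a tool call to move; the robot and the scene stay as the last step left them, time stands still between calls to the robot, and variables do not carry over. Pictures are saved under pics/ and viewed, and the job is handed in when it is done.

Besides the shell and the picture viewer there is one more tool, called after "Call:" by a JSON object that holds its "api" and its "payload", one argument or row to a line. step_arm: Moves the arm, as the interface text tells. Its arguments: {"type":"object","properties":{"series":{"type":"array","items":{"type":"array","items":{"type":"array","items":{"type":"number"}}}},"force":{"type":"number"}},"required":["series"]}

```bash
mkdir -p pics; ls
python3 - <<'E'
from plant import robot,cams
import cv2
s=robot.read_state();print({k:s[k] for k in ('t','tcp_pos','ee_rot','force','width')})
for n in ("scene","side","wrist"):
    p=cams.camera_params(n);print(n,p)
    cv2.imwrite(f"pics/{n}0.png",cams.snapshot(n)[:,:,::-1])
E
```

```text
pics
{'t': 0.0, 'tcp_pos': array([5.74325709e-01, 7.15521322e-05, 2.30346670e-01]), 'ee_rot': array([ 7.07116090e-01,  7.07096700e-01, -6.55962865e-04, -8.13694014e-04]), 'force': array([-0.26690774,  0.38885456, -0.61306241]), 'width': 0.08530058190248935}
scene {'fx': 481.4843988992785, 'fy': 481.4843988992785, 'cx': 282.83198961148463, 'cy': 203.5537149891236, 'k1': 0.04981270979560351, 'pose': array([[ 0.03877151,  0.69277662, -0.72010924,  1.42485083],
       [ 0.99922413, -0.03187153,  0.02313757, -0.0123706 ],
       [-0.00692182, -0.72044761, -0.69347482,  0.96231245],
       [ 0.        ,  0.        ,  0.        ,  1.        ]])}
side {'fx': 451.19928638840156, 'fy': 451.19928638840156, 'cx': 280.9815482144821, 'cy': 211.4127750002703, 'k1': 0.007444937207046498, 'pose': array([[-0.96967297, -0.1508258 ,  0.19231721,  0.26823662],
       [-0.24357579,  0.53155815, -0.81124396,  1.09295094],
       [ 0.02012874, -0.83348516, -0.55217509,  0.79209187],
       [ 0.        ,  0.        ,  0.        ,  1.        ]])}
wrist {'fx': 376.18904527079144, 'fy': 376.18904527079144, 'cx': 281.5185682212967, 'cy': 210.67313226954954, 'k1': -0.08327394302375565, 'pose': array([[ 9.99998645e-01,  2.79697438e-04, -1.62244944e-03,
         5.74313721e-01],
       [-2.14948113e-04, -9.54848863e-01, -2.97091909e-01,
         7.52698159e-02],
       [-1.63228985e-03,  2.97091855e-01, -9.54847509e-01,
         3.72655512e-01],
       [ 0.00000000e+00,  0.00000000e+00,  0.00000000e+00,
         1.00000000e+00]])}
```

View pics/scene0.png

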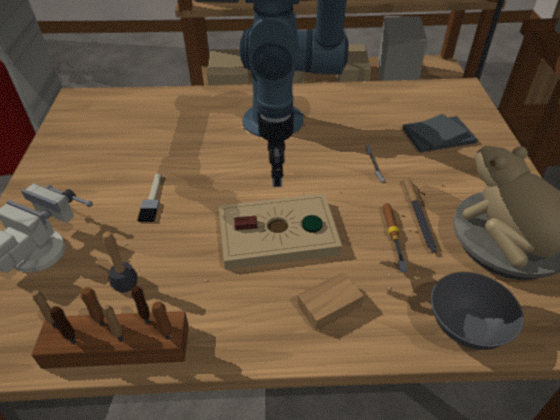

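View pics/side0.png

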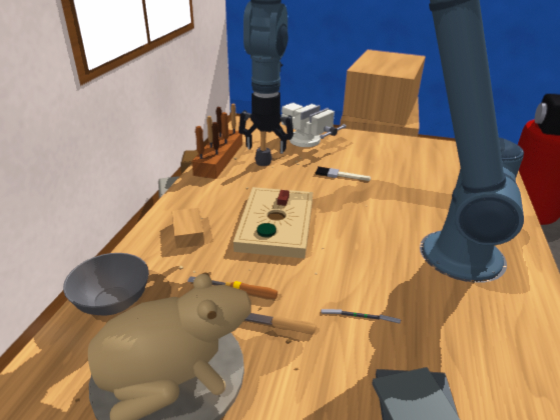

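View pics/wrist0.png

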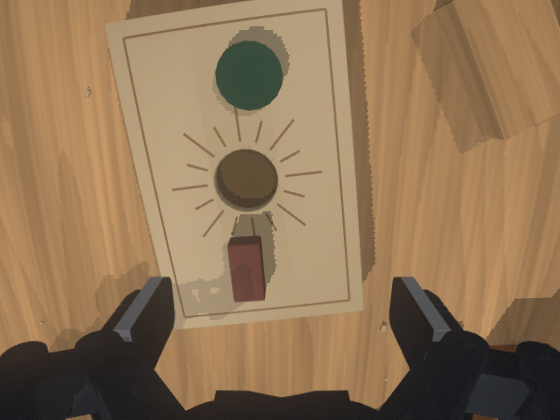

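The wrist view shows the disc at about (249,75), the recess at (246,179) and the brick at (247,268). The disc is at the +y end.

```bash
cat > h.py <<'E'
import numpy as np,cv2
from plant import robot,cams
def rays(p,uv):
    uv=np.atleast_2d(np.float64(uv))
    d=(uv-[p['cx'],p['cy']])/[p['fx'],p['fy']]
    u=d.copy()
    for _ in range(20): u=d/(1+p['k1']*(u**2).sum(1,keepdims=True))
    return np.c_[u,np.ones(len(u))]@p['pose'][:3,:3].T
def onz(p,uv,z):
    r=rays(p,uv);o=p['pose'][:3,3]
    return o+r*((z-o[2])/r[:,2])[:,None]
def mask(im,kind):
    h=cv2.cvtColor(im,cv2.COLOR_RGB2HSV);H,S,V=[h[...,i].astype(int) for i in range(3)]
    r,g,b=[im[...,i].astype(int) for i in range(3)]
    if kind=='disc': m=(g>r+15)&(g>b)&(V>20)
    elif kind=='brick': m=((H<9)|(H>172))&(S>80)&(V>30)
    m=m.astype(np.uint8)*255
    return cv2.morphologyEx(m,cv2.MORPH_OPEN,np.ones((3,3),np.uint8))
def big(m,roi=None):
    c,_=cv2.findContours(m,cv2.RETR_EXTERNAL,cv2.CHAIN_APPROX_NONE)
    return max(c,key=cv2.contourArea)[:,0,:]
def fitc(P):
    # circle least squares
    A=np.c_[2*P[:,:2],np.ones(len(P))];s=np.linalg.lstsq(A,(P[:,:2]**2).sum(1),rcond=None)[0]
    return s[:2],np.sqrt(s[2]+s[0]**2+s[1]**2)
E
python3 - <<'E'
from h import *
for n in ("wrist","scene","side"):
    im=cv2.imread(f"pics/{n}0.png")[:,:,::-1].copy();p=cams.camera_params(n)
    c=big(mask(im,'disc'));P=onz(p,c,.047);print(n,'disc',fitc(P),c.min(0),c.max(0),len(c), P[:,:2].min(0),P[:,:2].max(0))
im=cv2.imread("pics/wrist0.png")[:,:,::-1].copy();p=cams.camera_params("wrist")
# brick
sub=im.copy();sub[:200]=0;sub[310:]=0;sub[:,:200]=0;sub[:,290:]=0
c=big(mask(sub,'brick'));print('brick px',c.min(0),c.max(0));P=onz(p,c,.057);print('brick',cv2.minAreaRect(P[:,:2].astype(np.float32)*1000))
# panel: sandy
h=cv2.cvtColor(im,cv2.COLOR_RGB2HSV)
for u,v in [(150,100),(300,280),(60,200),(246,179),(246,205),(246,150)]: print((u,v),h[v,u])
cor=np.array([[107,24],[341,0],[362,310],[178,327]])
print('corners',onz(p,cor,.035)[:,:2])
# recess edges by column/row profile
print('row179',h[179,205:290,2].tolist());print('col246',h[140:220,246,2].tolist())
E
```

```text
wrist disc (array([0.54852215, 0.09134076]), np.float64(0.025157016371380105)) [218  42] [281 108] 246 [0.52176069 0.06434616] [0.57350153 0.11677894]
scene disc (array([0.55094662, 0.09131862]), np.float64(0.02500881575183784)) [303 216] [321 230] 49 [0.52531361 0.06778644] [0.57693872 0.11586261]
side disc (array([0.54613818, 0.0982078 ]), np.float64(0.027171451519424242)) [257 224] [275 235] 44 [0.52087531 0.06870365] [0.57240095 0.12802494]
brick px [228 244] [263 300]
brick ((541.1856079101562, -83.71760559082031), (28.71730613708496, 57.461029052734375), 4.211952209472656)
(150, 100) [ 18  80 184]
(300, 280) [ 19  79 181]
(60, 200) [ 16 125 170]
(246, 179) [ 16 116  97]
(246, 205) [ 17 103  77]
(246, 150) [ 15 104  91]
corners [[ 0.4263253   0.13546737]
 [ 0.62279456  0.1514461 ]
 [ 0.65718008 -0.13751725]
 [ 0.46431977 -0.1587774 ]]
row179 [186, 185, 185, 185, 183, 186, 186, 180, 165, 139, 112, 94, 84, 82, 80, 81, 79, 91, 97, 100, 99, 97, 97, 98, 98, 98, 98, 97, 96, 98, 98, 98, 97, 98, 97, 98, 98, 97, 96, 98, 96, 97, 97, 96, 97, 96, 97, 98, 97, 97, 96, 98, 99, 98, 98, 99, 98, 99, 97, 96, 97, 99, 98, 97, 99, 98, 99, 98, 98, 90, 89, 89, 102, 167, 178, 181, 184, 182, 183, 183, 182, 184, 183, 183, 184]
col246 [179, 179, 177, 177, 177, 176, 177, 177, 165, 120, 91, 91, 90, 95, 97, 97, 98, 98, 100, 96, 99, 98, 97, 97, 96, 98, 98, 97, 97, 96, 97, 97, 97, 98, 95, 96, 96, 97, 97, 97, 97, 97, 98, 97, 97, 98, 97, 97, 97, 96, 95, 96, 96, 98, 96, 97, 96, 96, 82, 76, 75, 76, 76, 79, 79, 77, 77, 83, 102, 104, 112, 133, 171, 178, 136, 126, 126, 126, 126, 126]
```

```bash
cat >> h.py <<'E'
def recess(im,p,guess,z=.035):
    # radial edge points: first strong dark->bright outward crossing near the rim
    g=cv2.cvtColor(im,cv2.COLOR_RGB2HSV)[...,2].astype(np.float32);pts=[]
    for a in np.linspace(0,2*np.pi,120,endpoint=False):
        r=np.arange(20,45,.25);x=(guess[0]+r*np.cos(a)).astype(np.float32);y=(guess[1]+r*np.sin(a)).astype(np.float32)
        v=cv2.remap(g,x[None],y[None],cv2.INTER_LINEAR)[0]
        i=np.where(v>140)[0]
        if len(i): pts.append([x[i[0]],y[i[0]]])
    P=onz(p,pts,z)[:,:2]
    for _ in range(5):
        c,r=fitc(P);e=abs(np.linalg.norm(P-c,axis=1)-r);P=P[e<max(.0008,2*np.median(e))]
    return c,r,len(P)
E
python3 - <<'E'
from h import *
im=cv2.imread("pics/wrist0.png")[:,:,::-1].copy();p=cams.camera_params("wrist")
print(recess(im,p,(246,180)))
m=mask(im,'disc');c=big(m);print(cv2.contourArea(c))
h=cv2.convexHull(c)[:,0,:];print(fitc(onz(p,h,.047)),cv2.minEnclosingCircle((onz(p,h,.047)[:,:2]*1000).astype(np.float32)))
p=cams.camera_params("scene")
im=cv2.imread("pics/scene0.png")[:,:,::-1].copy()
print('scene recess px', onz(p,[[277,225.5]],.035))
print(robot.read_state()['t'])
E
```

```text
(array([ 0.54096893, -0.00089202]), np.float64(0.02953341725823148), 120)
3028.0
(array([0.54726168, 0.09077345]), np.float64(0.026451066740279274)) ((546.6627807617188, 90.36470031738281), 27.121517181396484)
scene recess px [[ 5.45064939e-01 -1.33844228e-04  3.50000000e-02]]
0.15
```

Call:
{"api": "step_arm", "payload": {
  "series": [
    [[4.0, 5, -1, 3, 0, 0, 0], [4.0, 10, -2, 6, 0, 0, 0], [4.0, 13.9, -2.7, 10, 0, 0, 0], [4.0, 13.9, -2.7, 14, 0, 0, 0], [4.0, 13.9, -2.7, 16, 0, 0, 0], [4.0, 13.9, -2.7, 16, 0, 0, 0]]
  ],
  "force": 20
}}

```text
t: 0.9
tcp_pos: [0.5458, 0.1389, 0.0693]
ee_rot: [0.707, 0.707, -0.002, -0.001]
force: [-0.2, 0.7, 0.3]
width: 0.0397
```

Run:
```python
from h import *
print(robot.read_state()['tcp_pos'],robot.read_state()['width'])
p=cams.camera_params("wrist");im=cams.snapshot("wrist");cv2.imwrite("pics/wrist1.png",im[:,:,::-1])
h=cv2.convexHull(big(mask(im,'disc')))[:,0,:];print(fitc(onz(p,h,.047)))
cv2.imwrite("pics/side1.png",cv2.resize(cams.snapshot("side")[130:270,180:360,::-1],None,fx=4,fy=4))
```

```text
[0.54582919 0.13887509 0.06927544] 0.03970114572947007
(array([0.54635609, 0.09116412]), np.float64(0.02730907980571585))
```

View pics/wrist1.png

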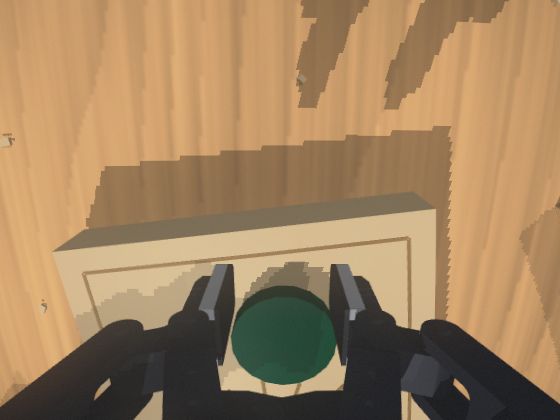

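View pics/side1.png

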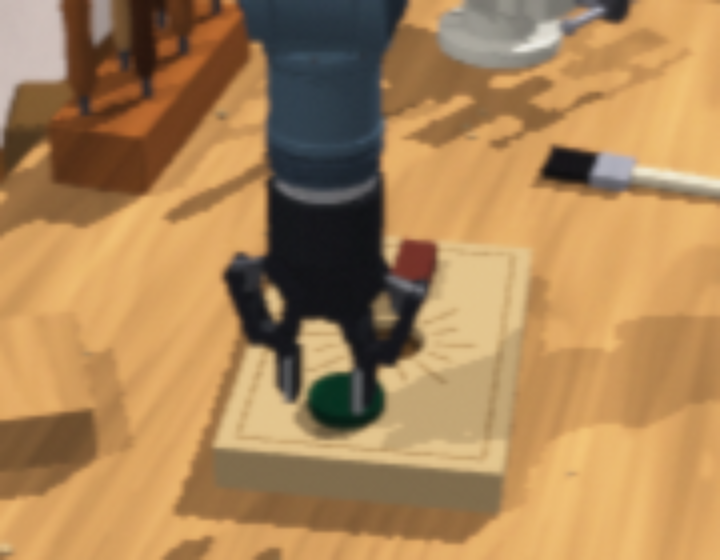

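Run:
```python
from h import *
p=cams.camera_params("side")
print(onz(p,[[180+357/4,130+415/4],[180+290/4,130+400/4]],.073))
p=cams.camera_params("wrist")
print(onz(p,[[222,265],[345,265],[222,362],[345,362]],.073))
```

```text
[[0.52255339 0.15032545 0.073     ]
 [0.5707982  0.14607027 0.073     ]]
[[0.52340382 0.14681159 0.073     ]
 [0.57417853 0.14677285 0.073     ]
 [0.52074077 0.09784155 0.073     ]
 [0.57698632 0.09776991 0.073     ]]
```

Call:
{"api": "step_arm", "payload": {
  "series": [
    [[4.0, 0, 0.1, 1.5, 0, 0, 0], [4.0, 0, 0.1, 2.6, 0, 0, 0], [4.0, 0, 0.1, 3.2, 0, 0, 0], [4.0, 0, 0.1, 3.2, 0, 0, 0]]
  ]
}}

```text
t: 1.5
tcp_pos: [0.5484, 0.1389, 0.0386]
ee_rot: [0.707, 0.707, -0.001, -0.0]
force: [-0.6, -0.8, 0.4]
width: 0.0402
```

Run:
```python
from h import *
s=robot.read_state();print(s['tcp_pos'],s['force'])
cv2.imwrite("pics/side2.png",cv2.resize(cams.snapshot("side")[150:270,200:340,::-1],None,fx=5,fy=5))
cv2.imwrite("pics/wrist2.png",cams.snapshot("wrist")[:,:,::-1])
```

```text
[0.54840384 0.13887485 0.03859429] [-0.59467347 -0.80178928  0.40102945]
```

View pics/side2.png

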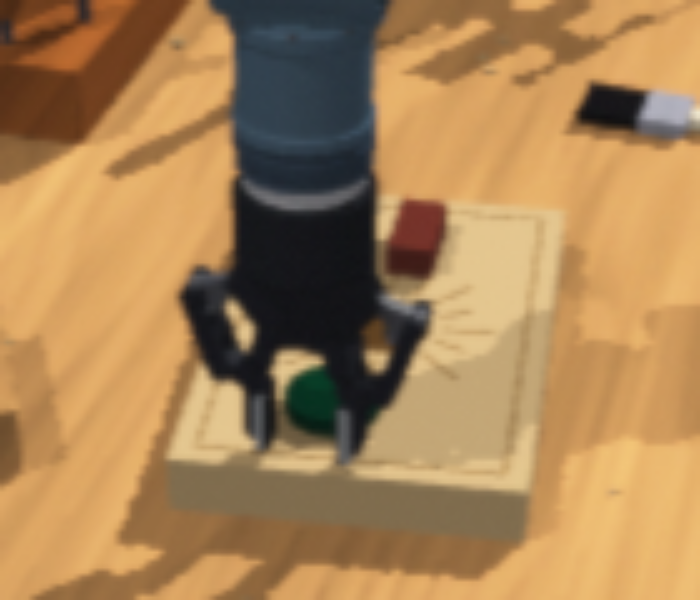

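View pics/wrist2.png

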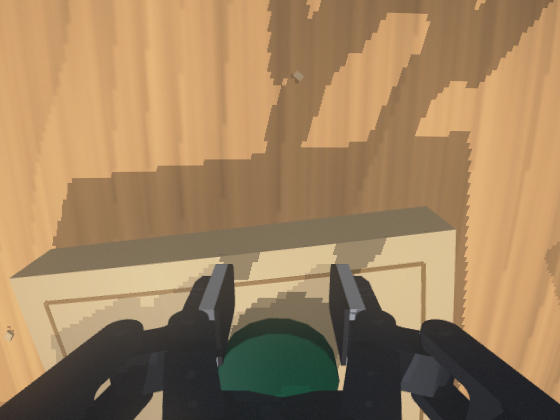

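Call:
{"api": "step_arm", "payload": {
  "series": [
    [[4.0, -0.8, -0.15, 0.2, 0, 0, 0], [4.0, -1.4, -0.2, 0.2, 0, 0, 0], [4.0, -1.9, -0.23, 0.2, 0, 0, 0], [4.0, -2.4, -0.26, 0.2, 0, 0, 0], [4.0, -2.9, -0.29, 0.2, 0, 0, 0], [4.0, -3.4, -0.32, 0.2, 0, 0, 0], [4.0, -3.9, -0.35, 0.2, 0, 0, 0], [4.0, -4.4, -0.38, 0.2, 0, 0, 0]]
  ]
}}

```text
t: 2.6
tcp_pos: [0.5453, 0.0947, 0.0373]
ee_rot: [0.707, 0.707, 0.0, 0.0]
force: [-0.5, 0.1, 0.2]
width: 0.0398
```

Run:
```python
from h import *
s=robot.read_state();print(s['tcp_pos'],s['force'])
cv2.imwrite("pics/side3.png",cv2.resize(cams.snapshot("side")[150:270,200:340,::-1],None,fx=5,fy=5))
im=cams.snapshot("scene");cv2.imwrite("pics/scene3.png",cv2.resize(im[150:290,200:360,::-1],None,fx=5,fy=4))
p=cams.camera_params("scene");h=cv2.convexHull(big(mask(im,'disc')))[:,0,:];print(fitc(onz(p,h,.047)))
```

```text
[0.54526559 0.09473073 0.03734178] [-0.46060485  0.11136302  0.20141263]
(array([0.54801587, 0.06203089]), np.float64(0.024496773018300708))
```

View pics/side3.png

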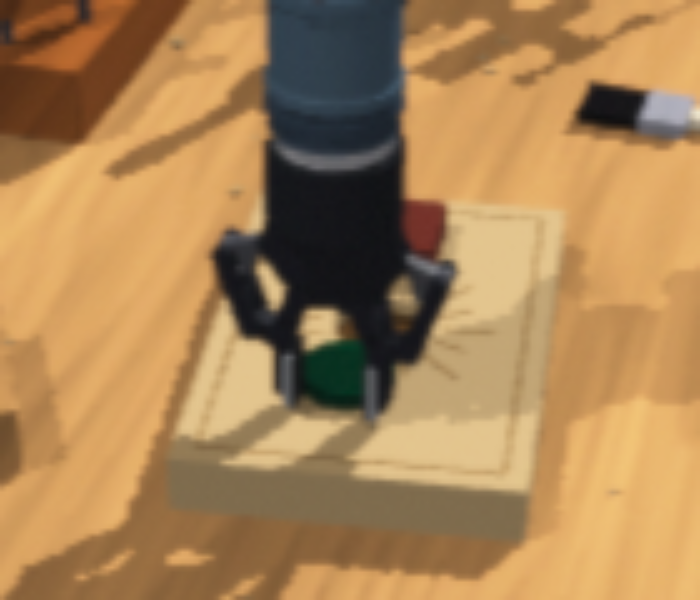

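View pics/scene3.png

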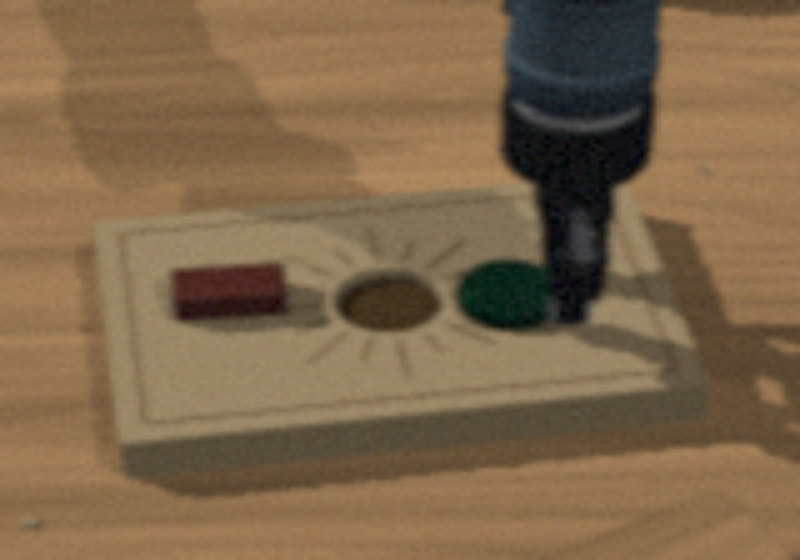

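The disc is moving along, flat and straddled by the fingertips, with the recess straight ahead.

Call:
{"api": "step_arm", "payload": {
  "series": [
    [[4.0, -0.6, -0.04, 0, 0, 0, 0], [4.0, -1.2, -0.08, 0, 0, 0, 0], [4.0, -1.8, -0.12, 0, 0, 0, 0], [4.0, -2.4, -0.16, 0, 0, 0, 0], [4.0, -3.0, -0.2, 0, 0, 0, 0], [4.0, -3.6, -0.24, 0, 0, 0, 0], [4.0, -4.2, -0.28, 0, 0, 0, 0], [4.0, -4.6, -0.31, 0, 0, 0, 0]]
  ]
}}

```text
t: 3.7
tcp_pos: [0.5422, 0.0486, 0.0373]
ee_rot: [0.707, 0.707, 0.0, 0.0]
force: [0.2, 0.4, 0.2]
width: 0.04
```

Run:
```python
from h import *
s=robot.read_state();print(s['tcp_pos'],s['force'])
im=cams.snapshot("scene");cv2.imwrite("pics/scene4.png",cv2.resize(im[150:290,200:360,::-1],None,fx=5,fy=4))
p=cams.camera_params("scene");h=cv2.convexHull(big(mask(im,'disc')))[:,0,:];print(fitc(onz(p,h,.047)))
```

```text
[0.54215706 0.04859779 0.03731944] [0.24041162 0.35472828 0.18952129]
(array([0.54644949, 0.01633738]), np.float64(0.025200805861987582))
```

View pics/scene4.png

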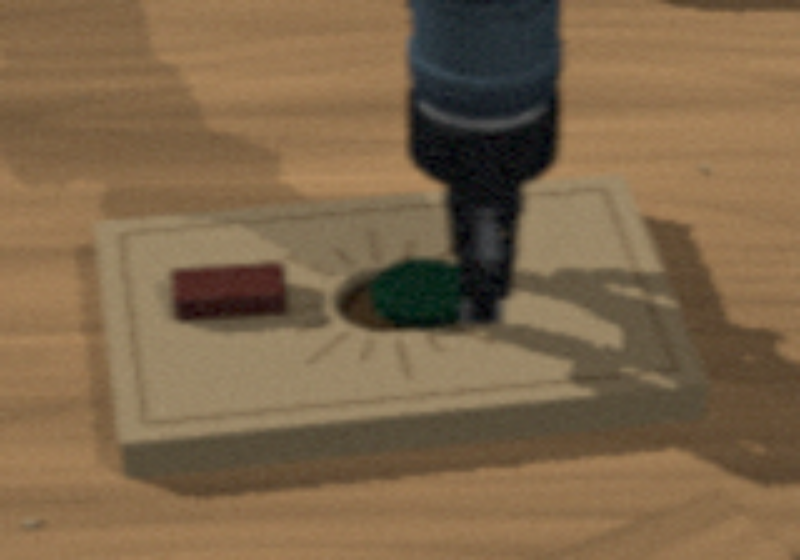

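Call:
{"api": "step_arm", "payload": {
  "series": [
    [[4.0, -0.3, -0.02, 0, 0, 0, 0], [4.0, -0.6, -0.04, 0, 0, 0, 0], [4.0, -0.9, -0.06, 0, 0, 0, 0], [4.0, -1.2, -0.08, 0, 0, 0, 0], [4.0, -1.4, -0.1, 0, 0, 0, 0], [4.0, -1.6, -0.1, 0, 0, 0, 0], [4.0, -1.8, -0.1, 0, 0, 0, 0], [4.0, -1.9, -0.1, 0, 0, 0, 0]]
  ]
}}

```text
t: 4.75
tcp_pos: [0.5411, 0.0298, 0.0373]
ee_rot: [0.707, 0.707, -0.0, 0.0]
force: [0.9, -0.4, 0.4]
width: 0.0402
```

Run:
```python
from h import *
s=robot.read_state();print(s['tcp_pos'],s['force'])
im=cams.snapshot("scene");cv2.imwrite("pics/scene5.png",cv2.resize(im[150:290,200:360,::-1],None,fx=5,fy=4))
cv2.imwrite("pics/wrist5.png",cams.snapshot("wrist")[:,:,::-1])
p=cams.camera_params("scene");h=cv2.convexHull(big(mask(im,'disc')))[:,0,:];print(fitc(onz(p,h,.037)))
```

```text
[0.54107188 0.02982458 0.03727969] [ 0.92085656 -0.42893084  0.39123058]
(array([ 0.5429213 , -0.00077599]), np.float64(0.02395932986702016))
```

View pics/scene5.png

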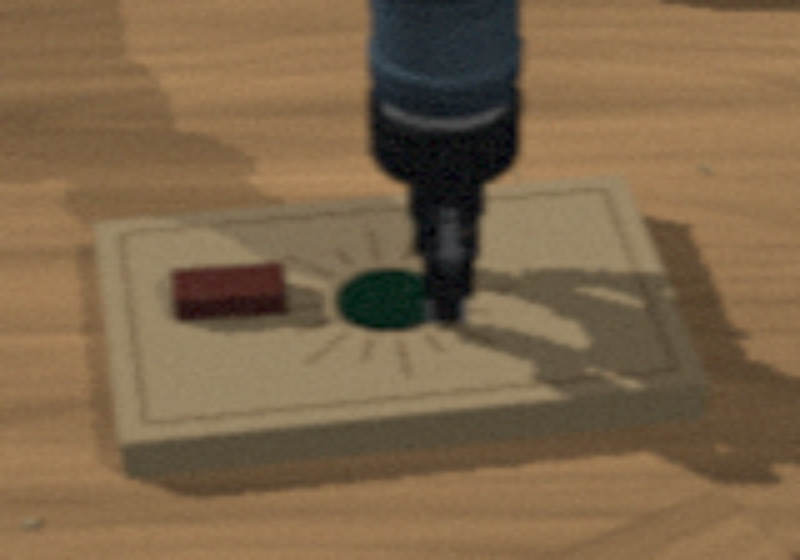

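View pics/wrist5.png

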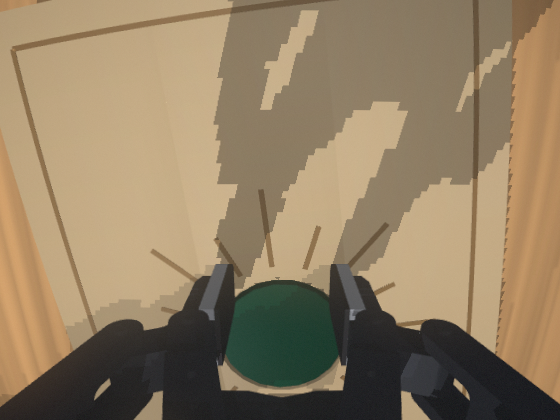

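The disc seems to have dropped in: it fills the recess at about (385,298) in the scene crop. I'll lift, shut the fingers and check.

Call:
{"api": "step_arm", "payload": {
  "series": [
    [[4.0, 0.3, 0, -1.0, 0, 0, 0], [4.0, 0.3, 0, -4.0, 0, 0, 0], [0, 0.3, 0, -7.0, 0, 0, 0], [0, 0.3, 0, -9, 0, 0, 0], [0, 0.3, 0, -9, 0, 0, 0], [0, 0.3, 0, -9, 0, 0, 0]]
  ]
}}

```text
t: 5.6
tcp_pos: [0.5408, 0.0332, 0.1268]
ee_rot: [0.707, 0.707, -0.0, -0.0]
force: [0.5, 0.4, 0.1]
width: -0.0002
```

Run:
```python
from h import *
s=robot.read_state();print(s['tcp_pos'],s['force'],s['width'])
p=cams.camera_params("wrist");im=cams.snapshot("wrist");cv2.imwrite("pics/wrist6.png",im[:,:,::-1])
h=cv2.convexHull(big(mask(im,'disc')))[:,0,:];print(fitc(onz(p,h,.037)))
```

```text
[0.5407692  0.03315332 0.12684047] [0.45682921 0.40355831 0.07831097] -0.0001770052188581675
(array([5.40650764e-01, 1.00045545e-04]), np.float64(0.02685135767546732))
```

View pics/wrist6.png

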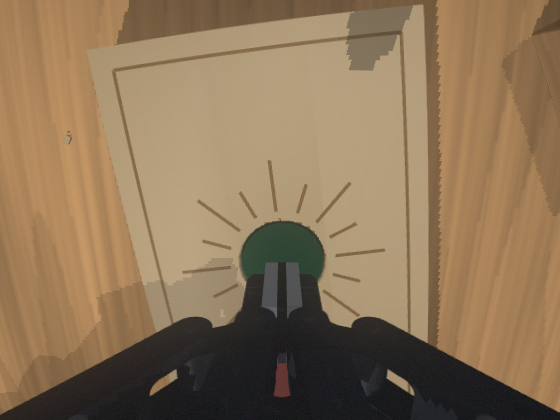

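Call:
{"api": "step_arm", "payload": {
  "series": [
    [[0, -1.7, 0, 0, 0, 0, 0], [0, -3.3, 0, 3, 0, 0, 0], [0, -3.3, 0, 6, 0, 0, 0], [0, -3.3, 0, 8, 0, 0, 0], [0, -3.3, 0, 8.6, 0, 0, 0], [0, -3.3, 0, 8.8, 0, 0, 0], [0, -3.3, 0, 8.9, 0, 0, 0], [0, -3.3, 0, 8.9, 0, 0, 0]]
  ]
}}

```text
t: 6.65
tcp_pos: [0.5418, -0.0001, 0.039]
ee_rot: [0.707, 0.707, 0.0, 0.001]
force: [-0.6, 0.0, 0.3]
width: 0.0
```

Call:
{"api": "step_arm", "payload": {
  "series": [
    [[0, 0, 0, 0.1, 0, 0, 0], [0, 0, 0, 0.2, 0, 0, 0], [0, 0, 0, 0.2, 0, 0, 0]]
  ]
}}

```text
t: 7.02
tcp_pos: [0.5415, 0.0, 0.0371]
ee_rot: [0.707, 0.707, 0.0, 0.0]
force: [-1.0, 0.4, 3.9]
width: -0.0
```

Contact has started, at the expected face height (0.037 m) with about 4 N. I'll press a little more.

Call:
{"api": "step_arm", "payload": {
  "series": [
    [[0, 0, 0, 0.05, 0, 0, 0], [0, 0, 0, 0.05, 0, 0, 0], [0, 0, 0, 0.05, 0, 0, 0]]
  ]
}}

```text
t: 7.4
tcp_pos: [0.5416, 0.0, 0.037]
ee_rot: [0.707, 0.707, 0.0, 0.001]
force: [-2.4, 0.5, 9.5]
width: 0.0001
```

Call:
{"api": "step_arm", "payload": {
  "series": [
    [[0, 0, 0, 0, 0, 0, 0], [0, 0, 0, 0, 0, 0, 0], [0, 0, 0, -0.5, 0, 0, 0], [0, 0, 0, -4, 0, 0, 0], [0, 3, 0, -8, 0, 0, 0], [0, 6, 0, -12, 0, 0, 0], [0, 8, 0, -15, 0, 0, 0], [0, 8, 0, -15, 0, 0, 0]]
  ]
}}

```text
t: 8.4
tcp_pos: [0.5431, 0.0812, 0.1885]
ee_rot: [0.706, 0.708, 0.002, 0.002]
force: [0.5, -0.1, 0.4]
width: 0.0003
```

Run:
```python
from h import *
s=robot.read_state();print(s['tcp_pos'],s['force'])
p=cams.camera_params("wrist");im=cams.snapshot("wrist");cv2.imwrite("pics/wrist7.png",im[:,:,::-1])
h=cv2.convexHull(big(mask(im,'disc')))[:,0,:];print(fitc(onz(p,h,.037)))
p=cams.camera_params("scene");im=cams.snapshot("scene");cv2.imwrite("pics/scene7.png",cv2.resize(im[150:290,200:360,::-1],None,fx=5,fy=4))
h=cv2.convexHull(big(mask(im,'disc')))[:,0,:];print(fitc(onz(p,h,.037)))
```

```text
[0.54309983 0.08123965 0.18848836] [ 0.50420716 -0.05965247  0.3860975 ]
(array([0.52421797, 0.0145614 ]), np.float64(0.008695922729532487))
(array([0.54311594, 0.00099758]), np.float64(0.024752323703106902))
```

View pics/wrist7.png

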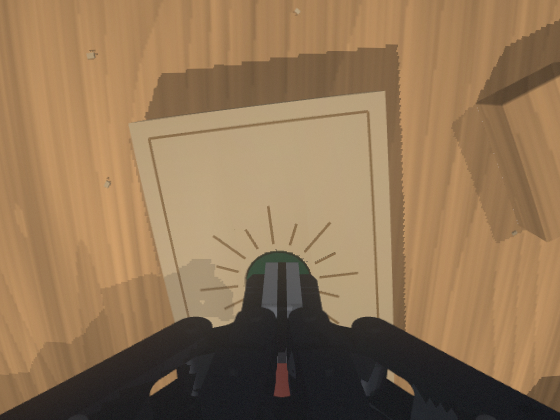

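View pics/scene7.png

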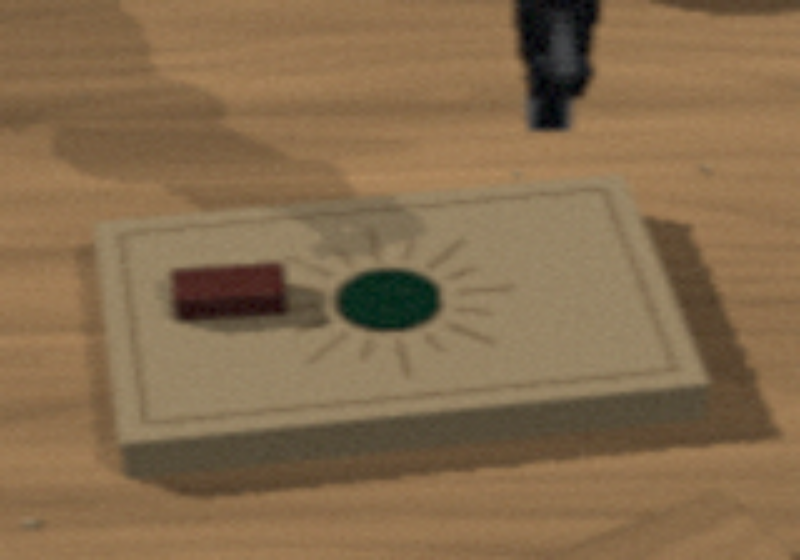

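The scene crop shows the disc level and filling the recess at about (388,299). The brick hasn't moved and the hand is clear.

```bash
python3 -c "
from plant import robot
print(robot.finish_job())"
```

```text
the job is handed in; nothing more can be done
None
```

The disc is in the recess and pressed level. I pushed it about 92 mm across the panel with the open fingertips straddling its back edge until it dropped in. Then I shut the fingers, pressed the middle of its face for about 0.7 s (roughly 4 to 10 N), lifted clear and handed the job in at about 8.5 s of the 38 s allowed. `finish_job` reports no verdict.

**Depth:** while pressing, the fingertips met the face at z = 0.037 m. That is 2 mm above the panel top, as expected for a bedded disc.

**Position:** before pressing, the wrist camera put the disc centre about 1 mm from the recess centre. After pressing, the scene camera gave (0.543, 0.001), about 3 mm from the wrist camera's recess position. That camera also read about 2 to 4 mm larger in x than the wrist camera at the start, so I put the difference down to calibration.

**Surroundings:** in the last picture the brick lies where it was. The arm kept clear of the tools and the pine block, but I did not measure them again. The force reading afterwards was near zero, so the hand was clear.

**Failed check:** the last wrist-camera disc fit was useless because the fingers hid most of the disc.

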